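Read a jar lid with the infrared thermometer

TASK

Swing the little guard lever on the rack's clip head all the way up so that the jar lid and gasket ring held in the clip are uncovered. Then take the thermometer wand from its stand, point it squarely at the middle of the lid with its nose about 9 cm away, and hold it still there for two seconds. Lay the wand back in the saddles of its stand, nose the same way as before, leave the guard up, never bump the clip head, guard or lid with the wand, and do not disturb the jar, brush or screw set.

Things in the scene. Friction and masses are not known exactly. Their poses are not given: they have to be found in the camera images.
- rack: Fixed steel rack clamped on the 100 mm high granite upstand: two uprights (radius 5 mm) at y = -130 and +130 mm carry a level rail 270 mm above the counter; a small measuring spoon hangs flat from the rail 26 mm inboard of each upright. Origin: on the counter below the middle of the rail; y along the rail.
- head: Steel clip head, a 30 x 34 x 36 mm block on the rack's rail with a 110 mm arm along its own -x (roughly towards the robot) that carries the spring clip and the guard's pivot. Fixed. Origin: block centre, on the rail; z is up, its yaw varies.
- lid: Round steel jar lid 68 mm across with a gasket ring of 82 mm outer diameter round it (7 mm thick), gripped at its top by the clip, fixed. Origin: middle of the face that looks at the wand. Its x axis is the line along which to aim: it points into the lid, away from the robot and 30 degrees up, so the face looks towards the robot and 30 degrees downwards.
- guard (a joint): Guard lever on the clip head, in rad; stays where it is left. 0: handle sticks out towards the robot, 20 degrees below level, and a 64 x 80 mm plate on the same pivot hangs 30 mm in front of the lid. Grows as the handle is raised; 2.05 is the stop (handle about upright, plate level like a small roof above the sight line). From 1.8 it counts as all the way up.
- guard_knob (a point): Centre of the knob at the end of the guard's handle: a cylinder 24 mm in diameter and 22 mm long, its axis level and parallel to the pivot (the clip head's y axis). The handle bar is 10 mm thick.
- guard_pivot (a point): Middle of the guard's pivot; the knob moves on a circle of 85 mm radius about it, about the clip head's y axis.
- wand: Infrared thermometer wand, 165 mm long, about 160 g. Handle: rounded bar 120 long x 24 wide (y) x 28 high (z) mm, from x = -70 to +50 mm; then a flared round nose of 38 mm diameter up to x = +95 mm. Origin: on its long axis, midway between the two saddles when it lies in its stand; x points to the nose, z up.
- wand_nose (a point): Centre of the wand's front face, 95 mm along x from its origin.
- stand: Fixed plastic stand of the wand: base 130 x 75 x 8 mm with two open U saddles 10 mm thick at x = -38 and +38 mm, 31 mm wide inside with flared lips up to 52 mm high. Origin: middle of the underside; x along the wand, towards the nose. The lying wand's origin is 44 mm above it; between the saddles there is 66 mm free for fingers.
- jar: Empty glass spice jar with a steel cap, 52 mm in diameter, 105 mm high, standing. Origin: middle of its underside. Leave alone.
- brush: Steel vent pipe brush lying on the counter, 200 mm long along its x, 31 mm high. Origin: its middle, underside. Leave alone.
- screws: Tray 110 x 85 x 10 mm with three plastic-handled screws on it, 29 mm high. Origin: middle of its underside. Leave alone.
Mind the look-alikes: they are no part of the job. Leave any turquoise look-alike of the wand alone.

How it is judged (in metres and radians):
On the way, in this order (a step that is already met when the one before it is completed fails the run):
1. the guard is all the way up (1.8 rad or more) with the wand still lying in its stand (value of joint guard above 1.8 rad and distance of wand from where it was at the start of the episode below 0.02 m), for 0.2 s.
2. with the guard up, the wand's nose is 60 to 120 mm in front of the lid, within 15 mm of the lid's centre line, the wand within 8 degrees of square to the lid, still, for 1.5 s (value of joint guard above 1.75 rad and x of wand_nose in the frame of lid between -0.12 and -0.06 m and y of wand_nose in the frame of lid between -0.015 and 0.015 m and z of wand_nose in the frame of lid between -0.015 and 0.015 m and angle between the x axis of wand and the x axis of lid, either way round below 0.14 rad and linear speed of wand below 0.025 m/s and angular speed of wand below 0.15 rad/s), for 1.5 s.
At the end, for the whole second after the job is handed in: The guard is still up (over 1.75 rad); the wand lies released and at rest in both saddles of its stand, upright as it was, nose the same way as before, within 20 mm lengthwise of the middle; jar, brush and screw set stand within 30 mm of where they were, the jar upright (value of joint guard above 1.75 rad and x of wand in the frame of stand between -0.02 and 0.02 m and y of wand in the frame of stand between -0.008 and 0.008 m and z of wand in the frame of stand between 0.04 and 0.048 m and angle between the x axis of wand and the x axis of stand, either way round below 0.12 rad and x of wand_nose in the frame of stand above 0.05 m and angle between wand's own z axis and vertical below 0.15 rad and linear speed of wand below 0.02 m/s and distance of each of jar, brush, screws from where it was at the start of the episode below 0.03 m and angle between jar's own z axis and vertical below 0.2 rad); the robot touches nothing.
It fails at once if the wand strikes the clip head, guard or lid (over 1 N) (contact force between wand and head above 1 N).
It fails at once if the jar is knocked over (angle between jar's own z axis and vertical above 0.35 rad).
It fails at once if the jar, brush or screw set is pushed away more than 30 mm (distance of any of jar, brush, screws from where it was at the start of the episode above 0.03 m).
It also fails if it takes over 58 s, if anything falls off the work surface, if the arm or the gripper's body presses on something with over 40 N, if the wrist force passes 120 N, or if a joint passes its speed limit or range.

ROBOT

A 6-joint arm with a two-finger parallel gripper is mounted at the origin on the work surface. World frame = base frame: x ahead of the robot, y to its left, z up, the work surface at z = 0. Lengths are in m, angles in degrees, forces in N, time in s.
With the tool pointing down it reaches from about 0.4 to 0.825 m from the base axis. Payload 7 kg.
Tool frame: the origin (TCP) lies on the centre line of the jaws, within the pads' length; the fingertips stand 19 mm ahead of it and the grasp point (between the pads) is the TCP (r.tips_ahead is the distance from the TCP to the fingertips, in m); z points along the fingers, y is the line along which they close (so a half turn about z gives the same grasp; the last joint's range is limited). The gripper opens to 88 mm and grips with 3 to 60 N. Pads are 19 mm wide; open, the fingers measure 130 mm over their backs; the gripper's body (78 mm by 193 mm) begins 47 mm behind the grasp point.
Start: joints at [-57.118, 20.546, 0.682, 0, -70.136, -16.507], TCP at [0.19, -0.648, 0.246] pointing down, gripper open.
Joint ranges: [-176.03, 176.03], [-82.01, 121.73], [-58.28, 71.71], [-173.87, 95.51], [-174.79, -0.11], [-173.66, 173.66]. Speed limits (degrees/s): [136.94, 136.94, 172.46, 180, 180, 180].

INTERFACE

Orientations are given as [roll, pitch, yaw] about the fixed x, y, z axes, in that order (R = Rz(yaw) Ry(pitch) Rx(roll)).
In Python, from plant import r, viewer, close_job gives the robot as it stands. The module is installed in compiled form; this text tells all that it offers.
- The arm moves only by the tool arm_command, never from a script. Its arguments are lists of equal length, an entry for each row: "travel": the shift along the world's x, y, z scaled (see below), a list of three; "delta_rot": the turn, a rotation vector about the world's x, y, z scaled (see below), a list of three. In form: {"travel": [[dx, dy, dz], ...], "delta_rot": [[rx, ry, rz], ...]}. A call has 1 to 20 rows; each row is the pose to reach, as a shift and turn from the pose commanded when the call began; what a row does not reach only later rows make up. The controller multiplies each number of a shift by 0.5 m and each number of a turn by 90 degrees. A row lasts 1/8 s, in which the tool goes at most 62.5 mm and 10.7 degrees, less where a joint would pass 70% of its speed; a pose out of reach is approached as far as the arm can. A call with a number of a shift or a turn outside -1 to 1 is refused whole. A call with a gripper value outside its range is refused whole. "grip" is the opening, from 0 (shut) to 1 (fully open), set as the call begins (left out, the last holds). The fingers move at their own pace and stop on an object; "newtons" is the grip in N (left out, the last holds). Time passes only in rows, so rows that repeat a pose let the fingers close. It gives the time, the measured TCP pose, the force, the opening and the grip force at its end, in the units of the state.
- r.get_state(): the state, without advancing time (a new reading comes with each control period).
- viewer.capture(name): name is "scene" or "side" or "wrist"; returns a dict with "img" (400x640x3 uint8, red, green, blue), "camera_matrix" (3x3 intrinsics, pixels), "R" (3x3) and "t" (3): a world point X has camera coordinates R X + t; the wrist camera has in their place "mount" (4x4, takes a point from camera to tool coordinates, whose origin is the TCP and whose axes are the flange's). Camera axes: x right, y down, z forward; pixel columns grow to the right and rows downward; lengths in m; the calibration is good to about 2 mm. A picture is of the moment at which its call begins: read the wrist's pose just before it. There is no depth.
- close_job(): hands the job in; it is judged then, once.
The state is a dict: "time_s": time; "joints": joint angles; "qd": joint speeds; "joint_torque": joint torques, N m; "tcp_pos": TCP position; "eef_rot": TCP orientation; "contact_force": force on the tool from outside, world axes, zero at the start; "moment": the same for the moment, N m; "gripper_width": finger opening in m; "gripper_force": force on a finger pad.
Only numpy, scipy, OpenCV 4.12 (cv2) and the standard library are available. Lean on these libraries where they do the work, as an engineer would, in place of code of your own. Each camera call takes 0.05 s, during which the arm holds its last target. There are 200 camera calls.

## Working session

There is one attempt and no reset: what is moved stays moved. The work goes in short steps, Python scripts to look and compute and a tool call to move; the robot and the scene stay as the last step left them, time stands still between calls to the robot, and variables do not carry over. Pictures are saved under pics/ and viewed, at most 10 in all, crops included, and the job is handed in when it is done.

Besides the shell and the picture viewer there is one more tool, called by a JSON object that holds its "fn" and its "kwargs". arm_command: Moves the arm, as the interface text tells. Shifts and turns lie within -1 to 1; 1 stands for 0.5 m of shift or 90 degrees of turn. Its arguments: {"type":"object","properties":{"travel":{"type":"array"},"delta_rot":{"type":"array"},"grip":{"type":"number"},"newtons":{"type":"number"}},"required":["travel","delta_rot"]}

```bash
mkdir -p pics
cat > h.py <<'E'
import numpy as np,cv2,pickle
from plant import r,viewer,close_job
def cap(n,tag):
    s=r.get_state(); c=viewer.capture(n); cv2.imwrite(f'pics/{tag}.png',c['img'][:,:,::-1]); c['s']=s
    pickle.dump(c,open(f'pics/{tag}.pkl','wb')); return c
E
python3 - <<'E'
from h import *
for n in('scene','side','wrist'):
    c=cap(n,n+'0'); 
    if n!='wrist': print(n,c['camera_matrix'].tolist(),np.round(-c['R'].T@c['t'],3),np.round(c['R'],2).tolist())
    else: print(c['mount'])
s=r.get_state();print(s)
E
```

```text
scene [[408.2112882090551, 0.0, 326.57055845509296], [0.0, 408.2112882090551, 196.2826097718159], [0.0, 0.0, 1.0]] [0.928 0.526 0.825] [[-0.81, 0.59, -0.01], [0.44, 0.59, -0.68], [-0.4, -0.55, -0.73]]
side [[364.2065442922943, 0.0, 327.1589795748649], [0.0, 364.2065442922943, 202.3969607039605], [0.0, 0.0, 1.0]] [0.423 0.747 0.794] [[-0.98, -0.22, 0.01], [-0.15, 0.65, -0.75], [0.16, -0.73, -0.67]]
[[-2.24875455e-04 -9.51531663e-01 -3.07550717e-01  8.34358319e-02]
 [ 9.99999515e-01 -5.08925395e-04  8.43383764e-04  9.89227927e-04]
 [-9.59026726e-04 -3.07550378e-01  9.51531316e-01 -1.38548629e-01]
 [ 0.00000000e+00  0.00000000e+00  0.00000000e+00  1.00000000e+00]]
{'time_s': 0.15, 'joints': array([-5.71187969e+01,  2.05819265e+01,  6.44812879e-01, -1.42494600e-02,
       -7.01369454e+01, -1.65070828e+01]), 'qd': array([-0.09929279, -0.15921222,  0.16445058,  0.02899368,  0.06113542,
       -0.09192687]), 'joint_torque': array([-3.45208180e-03, -5.83274388e+01,  2.93293566e+01,  7.00112745e+00,
        8.91230651e-03, -1.08290853e-04]), 'tcp_pos': array([ 0.19015801, -0.64728495,  0.24483233]), 'eef_rot': array([ 1.79925187e+02, -8.19949463e-03, -1.63630725e+02]), 'contact_force': array([ 0.51983462, -0.12723419, -0.31167027]), 'moment': array([-0.01059597, -0.0420569 ,  0.04309859]), 'gripper_force': 0.0, 'gripper_width': 0.08750623686652706}
```

View pics/scene0.png

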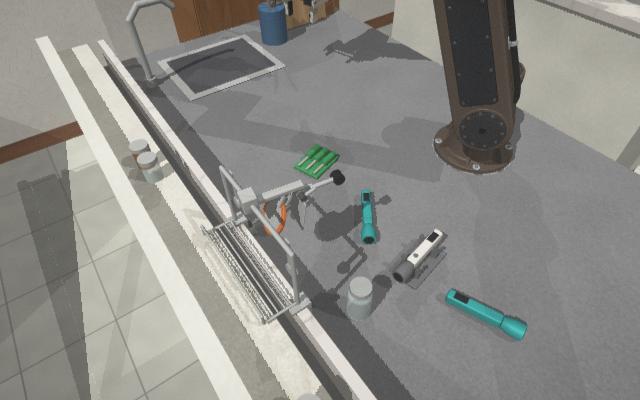

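View pics/side0.png

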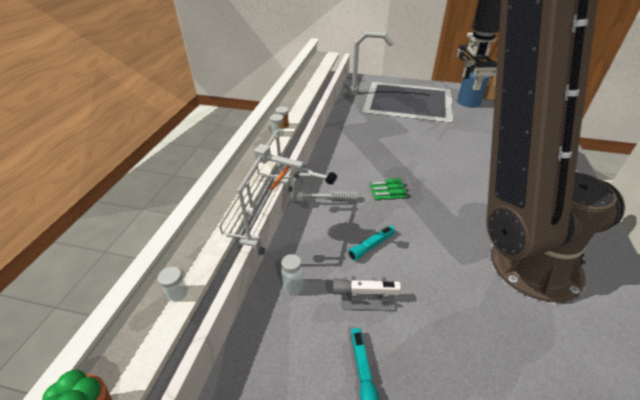

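The scene view shows:
- **Clip head:** about (247,200).
- **Guard knob:** black, at (338,178). In the side view it is at (331,178).
- **Gasket:** orange, at (280,215).
- **Jar:** (360,297).
- **Screws:** (317,160).

There are three wand-like things: white/grey in a stand at (420,255), turquoise at (368,215) and turquoise at (487,313). The white one fits because it lies in the saddles and isn't turquoise. I'll confirm that in an enlarged crop.

Run:
```python
import cv2,numpy as np
a=cv2.imread('pics/scene0.png');b=cv2.imread('pics/side0.png')
def cr(im,x,y,w=100,h=75): return cv2.resize(im[y:y+h,x:x+w],(400,300),interpolation=cv2.INTER_CUBIC)
cv2.imwrite('pics/cr1.png',np.vstack([np.hstack([cr(a,370,215),cr(b,310,255)]),np.hstack([cr(a,225,165,120,90),cr(b,240,130)])]))
```

```text
(no output)
```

View pics/cr1.png

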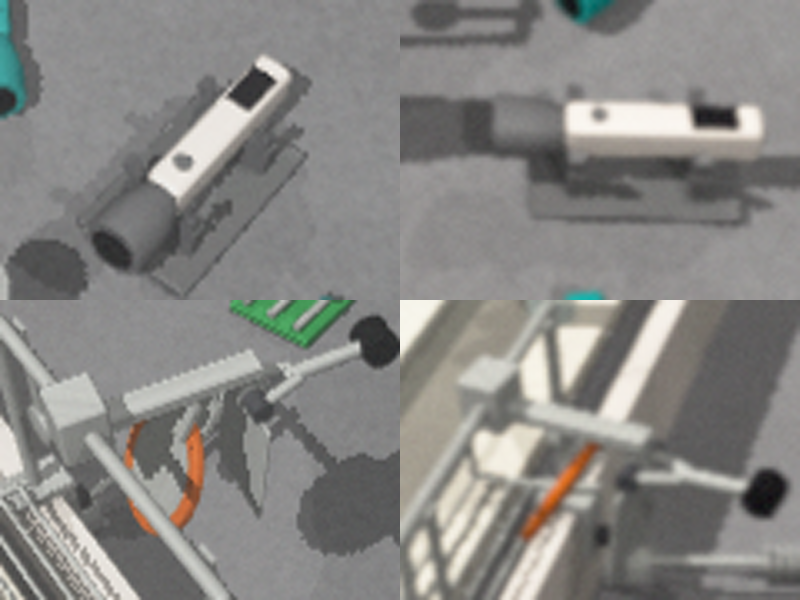

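The crop confirms it: white wand in the grey stand, nose at crop (115,248), pointing away from the robot. The guard plate hangs in front of the orange ring, and the black knob is on the handle. Next I'll triangulate.

```bash
cat >> h.py <<'E'
def ray(c,p):
    K=c['camera_matrix']; d=np.linalg.inv(K)@[p[0],p[1],1.]
    if 'mount' in c:
        from scipy.spatial.transform import Rotation as Ro
        T=np.eye(4);T[:3,:3]=Ro.from_euler('xyz',c['s']['eef_rot'],degrees=True).as_matrix();T[:3,3]=c['s']['tcp_pos']
        M=T@c['mount']; d=M[:3,:3]@d; o=M[:3,3]
    else: o=-c['R'].T@c['t']; d=c['R'].T@d
    return o,d/np.linalg.norm(d)
def tri(*rs):
    A=sum(np.eye(3)-np.outer(d,d) for o,d in rs); b=sum((np.eye(3)-np.outer(d,d))@o for o,d in rs)
    X=np.linalg.solve(A,b); return X,[np.linalg.norm((np.eye(3)-np.outer(d,d))@(X-o)) for o,d in rs]
def plane(rr,z): o,d=rr; return o+d*(z-o[2])/d[2]
def load(t): return pickle.load(open(f'pics/{t}.pkl','rb'))
def proj(c,X): p=c['camera_matrix']@(c['R']@X+c['t']); return p[:2]/p[2]
E
python3 - <<'E'
from h import *
np.set_printoptions(precision=4,suppress=True)
a=load('scene0');b=load('side0')
# colour blobs
def blobs(c,m,box,mn=15):
    x0,y0,x1,y1=box; m=m.astype(np.uint8); z=np.zeros_like(m); z[y0:y1,x0:x1]=m[y0:y1,x0:x1]
    n,l,s,ce=cv2.connectedComponentsWithStats(z); return [(s[i][4],ce[i]) for i in range(1,n) if s[i][4]>=mn]
def dark(c): return c['img'].max(2)<45
print('knob',blobs(a,dark(a),(325,165,352,192)),blobs(b,dark(b),(318,165,345,190)))
pts={'knob':((337.8,177.6),(331.5,178.3)),'head':((248.4,197.4),(262.5,150.5)),'armend':((301.5,186.6),(302,164.2)),
'button':((415.75,255.5),(359.75,283.75)),'screen':((433.25,237),(389,284.25))}
for k,(p,q) in pts.items(): print(k,*tri(ray(a,p),ray(b,q)), plane(ray(a,p),.058),plane(ray(b,q),.058))
def org(c):
    i=c['img'].astype(int); return (i[...,0]>150)&(i[...,0]-i[...,2]>90)&(i[...,1]<150)
for c,bx in((a,(250,190,310,250)),(b,(260,150,300,200))):
    m=np.zeros((400,640),np.uint8);x0,y0,x1,y1=bx;m[y0:y1,x0:x1]=org(c)[y0:y1,x0:x1]
    P=cv2.findNonZero(m)[:,0];print(len(P),P.min(0),P.max(0),cv2.fitEllipse(P) )
E
```

```text
knob [] [(np.int32(70), array([330.8571, 177.9286]))]
knob [0.5655 0.0584 0.2448] [np.float64(0.0005686995580535409), np.float64(0.0005686995580535302)] [ 0.4495 -0.0913  0.058 ] [ 0.6139 -0.1771  0.058 ]
head [0.7496 0.0309 0.2799] [np.float64(0.00037489702142245567), np.float64(0.0003748970214223483)] [ 0.6774 -0.1699  0.058 ] [ 0.8907 -0.2791  0.058 ]
armend [0.6448 0.0457 0.2614] [np.float64(0.003938058262089102), np.float64(0.00393805826208914)] [ 0.5464 -0.1211  0.058 ] [ 0.7293 -0.2307  0.058 ]
button [0.4587 0.2128 0.0572] [np.float64(5.8772465925288455e-05), np.float64(5.877246592521109e-05)] [0.4593 0.2132 0.058 ] [0.4587 0.2133 0.058 ]
screen [0.3894 0.1996 0.0584] [np.float64(0.00045385726579783557), np.float64(0.0004538572657979917)] [0.3895 0.1998 0.058 ] [0.3892 0.1987 0.058 ]
127 [263 204] [285 234] ((273.37872314453125, 216.47145080566406), (20.959884643554688, 33.40632629394531), 8.896135330200195)
53 [272 168] [286 187] ((279.0243835449219, 177.1599578857422), (2.3987934589385986, 21.029987335205078), 36.95163345336914)
```

{"fn": "arm_command", "kwargs": {"travel": [[0,0,0.1],[0.05,0.1,0.2],[0.15,0.22,0.24],[0.25,0.34,0.24],[0.35,0.46,0.24],[0.45,0.58,0.24],[0.55,0.7,0.24],[0.62,0.82,0.24],[0.68,0.94,0.24],[0.7,1.0,0.24]], "delta_rot": [[0,0,0],[0,0,0],[0,0,-0.05],[0,0,-0.1],[0,0,-0.15],[0,0,-0.2],[0,0,-0.24],[0,0,-0.28],[0,0,-0.28],[0,0,-0.28]], "grip": 0.7, "newtons": 15}}

```text
time_s: 1.4
tcp_pos: [0.5076, -0.2065, 0.3653]
eef_rot: [180.0, -0.0, 171.2]
contact_force: [0.6, -1.0, -1.2]
gripper_width: 0.0614
gripper_force: 0.0
```

{"fn": "arm_command", "kwargs": {"travel": [[0.02,0.1,0],[0.04,0.25,0],[0.05,0.4,0],[0.05,0.41,0],[0.05,0.41,0]], "delta_rot": [[0,0,0],[0,0,0],[0,0,0],[0,0,0],[0,0,0]]}}

```text
time_s: 2.02
tcp_pos: [0.5319, -0.0014, 0.3651]
eef_rot: [180.0, -0.0, 171.4]
contact_force: [-0.5, -0.0, -0.1]
gripper_width: 0.0615
gripper_force: 0.0
```

Run:
```python
from h import *
c=cap('wrist','w1'); s=c['s'];print(s['time_s'],s['tcp_pos'],s['eef_rot'],s['joints'])
a=load('scene0');b=load('side0')
print('hub',tri(ray(a,(302.4,196.5)),ray(b,(297,174.5))))
print('jar top',plane(ray(a,(360.5,287)),.105),plane(ray(b,(291,262)),.105))
```

```text
2.025 [ 0.53185862 -0.00137687  0.3651192 ] [ 1.79999852e+02 -3.28427556e-02  1.71361210e+02] [ 2.09781677e+01  3.69743457e+00 -5.60423593e+00 -1.65760608e-02
 -8.07268086e+01 -1.19614282e+02]
hub (array([0.65242377, 0.05940759, 0.24331237]), [np.float64(0.000582511502305249), np.float64(0.000582511502305096)])
jar top [0.63006653 0.22161978 0.105     ] [0.62699771 0.22251908 0.105     ]
```

View pics/w1.png

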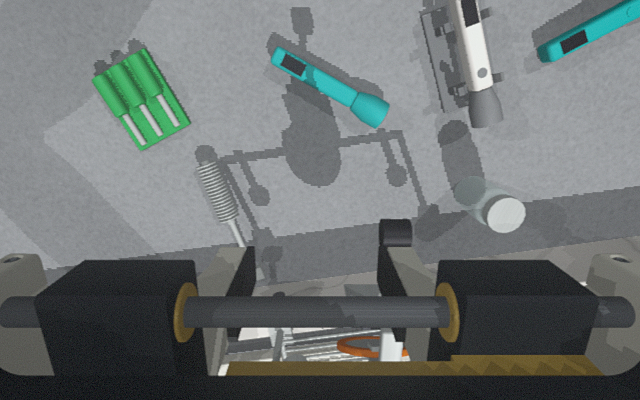

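The wrist view shows the knob at (396,233), just right of the right finger. The white wand is at (475,50) with its nose down at (485,108), the jar cap is at (505,213) and the brush at (215,190).

Run:
```python
from h import *
np.set_printoptions(precision=4,suppress=True)
a=load('scene0');b=load('side0');w=load('w1')
print('knob',tri(ray(a,(337.8,177.6)),ray(b,(331.2,178.1)),ray(w,(396,233))),tri(ray(a,(337.8,177.6)),ray(b,(331.2,178.1))))
print('fork',tri(ray(a,(315,186.6)),ray(b,(312.5,174.5))))
for p in [(482,72),(467,10)]: print(plane(ray(w,p),.058))
# predicted pivot/arm projections for check
k=np.array([.5655,.0584,.2448]);y=np.radians(-8.5);d=np.array([np.cos(y),np.sin(y),0])
for n,X in dict(piv=k+.0799*d+[0,0,.029],hub=k+.085*d).items(): print(n,X,proj(a,X),proj(b,X))
```

```text
knob (array([0.5664, 0.0594, 0.2462]), [np.float64(0.0006595284918987602), np.float64(0.0007136428013978332), np.float64(0.0005005286500829911)]) (array([0.5661, 0.0591, 0.2458]), [np.float64(0.0006178894951475789), np.float64(0.0006178894951475623)])
fork (array([0.6157, 0.0494, 0.2414]), [np.float64(0.00022971493001707204), np.float64(0.00022971493001714622)])
[0.4596 0.2127 0.058 ]
[0.3898 0.1962 0.058 ]
piv [0.6445 0.0466 0.2738] [301.3333 180.2336] [301.0719 161.7201]
hub [0.6496 0.0458 0.2448] [299.7712 191.5709] [299.6999 170.7725]
```

{"fn": "arm_command", "kwargs": {"travel": [[0.035,0.06,0],[0.069,0.121,0],[0.069,0.121,0],[0.069,0.121,-0.08],[0.069,0.121,-0.16],[0.069,0.121,-0.22],[0.069,0.121,-0.238],[0.069,0.121,-0.238],[0.069,0.121,-0.238]], "delta_rot": [[0,0,0],[0,0,0],[0,0,0],[0,0,0],[0,0,0],[0,0,0],[0,0,0],[0,0,0],[0,0,0]]}}

```text
time_s: 3.2
tcp_pos: [0.5672, 0.0569, 0.248]
eef_rot: [179.9, 0.1, 171.2]
contact_force: [-0.3, 1.0, -0.0]
gripper_width: 0.0615
gripper_force: 0.0
```

{"fn": "arm_command", "kwargs": {"travel": [[0,0,0],[0,0,0],[0,0,0],[0,0,0],[0,0,0],[0,0,0]], "delta_rot": [[0,0,0],[0,0,0],[0,0,0],[0,0,0],[0,0,0],[0,0,0]], "grip": 0.1, "newtons": 10}}

```text
time_s: 3.95
tcp_pos: [0.5664, 0.0569, 0.2464]
eef_rot: [-180.0, -0.0, 171.2]
contact_force: [0.3, -1.1, 0.2]
gripper_width: 0.0221
gripper_force: 10.0
```

Run:
```python
from h import *
a=cap('scene','s2');b=cap('side','d2');print(a['s']['tcp_pos'],a['s']['contact_force'],a['s']['gripper_width'],a['s']['joints'])
def cr(im,x,y,w=100,h=75): return cv2.resize(im[y:y+h,x:x+w,::-1],(400,300),interpolation=cv2.INTER_CUBIC)
cv2.imwrite('pics/cr2.png',np.hstack([cr(a['img'],270,140),cr(b['img'],270,130)]))
```

```text
[0.56636772 0.05694993 0.24643663] [ 0.26871585 -1.08350594  0.24381416] 0.02206293719211506 [ 2.54371677e+01  1.06103375e+01 -1.28622344e+01  6.58054264e-03
 -6.65425330e+01 -1.24269290e+02]
```

View pics/cr2.png

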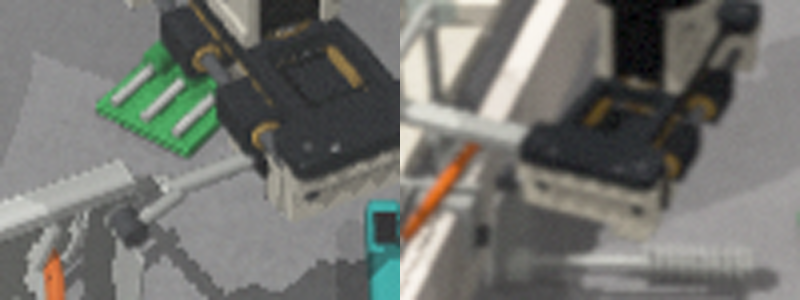

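The knob is gripped (22 mm opening). In the crop the handle runs from the hub at (128,222) to the knob under the gripper. Now a short lift along the arc to check its radius.

{"fn": "arm_command", "kwargs": {"travel": [[0.001,0,0.012],[0.0024,-0.0004,0.0236],[0.006,-0.001,0.038],[0.01,-0.0016,0.052],[0.01,-0.0016,0.052],[0.01,-0.0016,0.052]], "delta_rot": [[0,0,0],[0,0,0],[0,0,0],[0,0,0],[0,0,0],[0,0,0]]}}

```text
time_s: 4.8
tcp_pos: [0.5714, 0.0562, 0.273]
eef_rot: [180.0, 0.0, 171.2]
contact_force: [-3.3, -0.5, 2.7]
gripper_width: 0.0219
gripper_force: 10.0
```

{"fn": "arm_command", "kwargs": {"travel": [[0.003,0,0.017],[0.0125,-0.002,0.033],[0.023,-0.004,0.05],[0.035,-0.0055,0.063],[0.035,-0.0055,0.063]], "delta_rot": [[0,0,0],[0,0,0],[0,0,0],[0,0,0],[0,0,0]]}}

```text
time_s: 5.42
tcp_pos: [0.5895, 0.0533, 0.3048]
eef_rot: [-180.0, 0.0, 171.2]
contact_force: [-2.8, -2.4, 3.8]
gripper_width: 0.0222
gripper_force: 10.0
```

{"fn": "arm_command", "kwargs": {"travel": [[0.014,-0.002,0.013],[0.03,-0.0046,0.024],[0.046,-0.007,0.033],[0.063,-0.0096,0.04],[0.08,-0.012,0.045],[0.097,-0.015,0.049],[0.097,-0.015,0.049]], "delta_rot": [[0,0,0],[0,0,0],[0,0,0],[0,0,0],[0,0,0],[0,0,0],[0,0,0]]}}

```text
time_s: 6.3
tcp_pos: [0.6388, 0.0455, 0.329]
eef_rot: [-180.0, 0.1, 171.1]
contact_force: [-0.8, -4.3, 2.8]
gripper_width: 0.0219
gripper_force: 10.0
```

Run:
```python
from h import *
a=cap('scene','s3');b=cap('side','d3')
def cr(im,x,y,w=120,h=90): return cv2.resize(im[y:y+h,x:x+w,::-1],(400,300),interpolation=cv2.INTER_CUBIC)
cv2.imwrite('pics/cr3.png',np.hstack([cr(a['img'],240,140),cr(b['img'],240,120)]))
```

```text
(no output)
```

View pics/cr3.png

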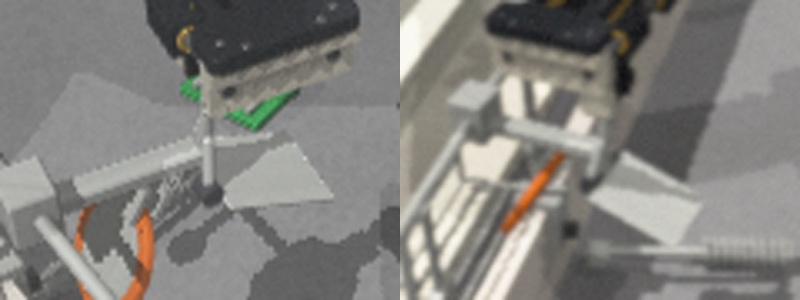

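The handle is almost upright and the plate has swung out in front, to scene crop (285,175). I'll continue to the stop.

{"fn": "arm_command", "kwargs": {"travel": [[0.015,-0.004,0.001],[0.03,-0.007,0.001],[0.042,-0.01,0],[0.052,-0.011,-0.002],[0.052,-0.011,-0.002]], "delta_rot": [[0,0,0],[0,0,0],[0,0,0],[0,0,0],[0,0,0]]}}

```text
time_s: 7.02
tcp_pos: [0.6651, 0.0411, 0.3278]
eef_rot: [179.9, 0.1, 171.2]
contact_force: [1.2, 0.6, 4.2]
gripper_width: 0.0219
gripper_force: 10.0
```

{"fn": "arm_command", "kwargs": {"travel": [[0.006,-0.001,-0.001],[0.012,-0.002,-0.002],[0.012,-0.002,-0.002]], "delta_rot": [[0,0,0],[0,0,0],[0,0,0]]}}

```text
time_s: 7.4
tcp_pos: [0.6684, 0.0405, 0.3265]
eef_rot: [179.9, -0.1, 171.2]
contact_force: [-8.5, 3.9, 7.5]
gripper_width: 0.0219
gripper_force: 10.0
```

Force rises against the stop, so the guard is fully up. I'll release and retreat upward and back.

{"fn": "arm_command", "kwargs": {"travel": [[-0.006,0.001,0],[-0.006,0.001,0],[-0.006,0.001,0],[-0.006,0.001,0.05],[-0.006,0.001,0.13],[-0.04,0.03,0.16],[-0.15,0.1,0.16],[-0.27,0.18,0.14],[-0.39,0.26,0.08],[-0.46,0.33,0],[-0.47,0.34,-0.1],[-0.47,0.34,-0.16],[-0.47,0.34,-0.16],[-0.47,0.34,-0.16]], "delta_rot": [[0,0,0],[0,0,0],[0,0,0],[0,0,0],[0,0,0],[0,0,0],[0,0,0.05],[0,0,0.1],[0,0,0.15],[0,0,0.2],[0,0,0.2],[0,0,0.2],[0,0,0.2],[0,0,0.2]], "grip": 0.55}}

```text
time_s: 9.15
tcp_pos: [0.4352, 0.2099, 0.248]
eef_rot: [180.0, 0.1, -170.8]
contact_force: [0.9, 0.5, 0.8]
gripper_width: 0.0483
gripper_force: 0.0
```

Run:
```python
from h import *
np.set_printoptions(precision=4,suppress=True)
a=cap('scene','s4');b=cap('side','d4');w=cap('wrist','w4');s=w['s'];print(s['time_s'],s['tcp_pos'],s['eef_rot'],s['joints'])
a0=load('scene0');b0=load('side0')
for nm,p,q in(('rear',(439.25,230.5),(400.5,283)),('front',(411,262.5),(352,284.5))): print(nm,plane(ray(a0,p),.057),plane(ray(b0,q),.057))
def cr(im,x,y,w=100,h=75): return cv2.resize(im[y:y+h,x:x+w,::-1],(400,300),interpolation=cv2.INTER_CUBIC)
cv2.imwrite('pics/cr4.png',np.vstack([np.hstack([cr(a['img'],225,165),cr(b['img'],240,130)]),cv2.resize(w['img'][:300,:,::-1],(800,300))]))
```

```text
9.25 [0.4355 0.21   0.2483] [ 179.9132    0.1462 -170.8493] [  49.1366    2.0028  -22.5714    0.0302  -65.258  -129.9984]
rear [0.3632 0.1943 0.057 ] [0.3622 0.188  0.057 ]
front [0.4805 0.22   0.057 ] [0.4767 0.219  0.057 ]
```

View pics/cr4.png

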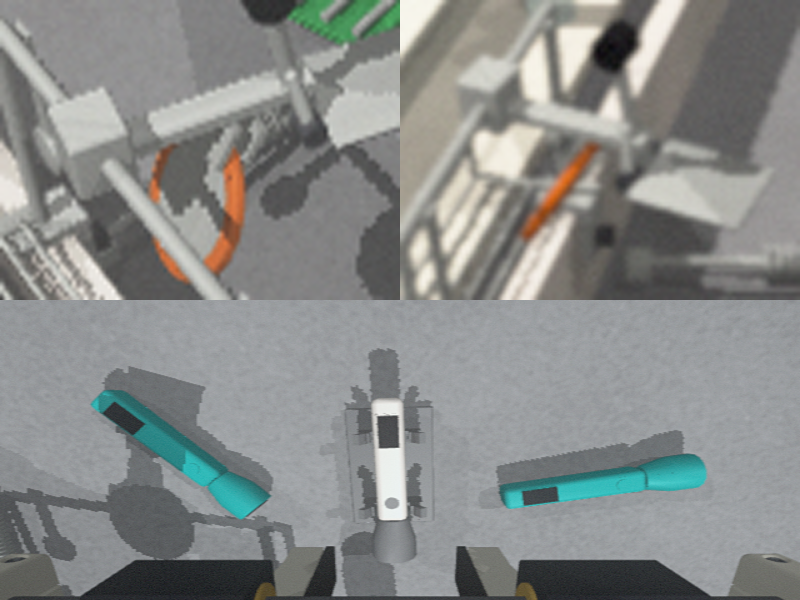

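The guard is up, with the plate level at side crop (700,195). The wrist view shows the wand centred, with its rear edge at (310,100) and its white/grey boundary at (314,219).

Run:
```python
from h import *
np.set_printoptions(precision=4,suppress=True)
a=load('s4');b=load('d4');w=load('w4')
# wand white mask in wrist
im=w['img'].astype(int);m=((im.min(2)>185)).astype(np.uint8);m[:,:270]=0;m[:,360:]=0;m[:80]=0;m[235:]=0
m=cv2.morphologyEx(m,cv2.MORPH_CLOSE,np.ones((25,25)));P=cv2.findNonZero(m);R=cv2.minAreaRect(P);print(R)
bx=cv2.boxPoints(R);bx=bx[np.argsort(bx[:,1])];re=plane(ray(w,bx[:2].mean(0)),.058);fr=plane(ray(w,bx[2:].mean(0)),.058)
d=(fr-re);L=np.linalg.norm(d);d/=L;print(re,fr,L,np.degrees(np.arctan2(d[1],d[0])),'org',fr-.05*d,re+.07*d)
pts=np.array([(152,205),(150,190),(155,235),(165,262),(180,277),(195,281),(215,270),(230,250),(240,225),(244,200),(243,175),(238,152),(157,170),(167,147)],float)/4+[225,165]
e=cv2.fitEllipse(pts.astype(np.float32));print(e)
q=(280.25,177.75);X,er=tri(ray(a,e[0]),ray(b,q));print('lid',X,er)
for lab,p in(('bot',((190,280),(125,237))),):
    print(lab,tri(ray(a,np.array(p[0])/4+[225,165]),ray(b,np.array(p[1])/4+[240,130])))
h=np.radians(-8.7);n=np.array([np.cos(h)*.866,np.sin(h)*.866,.5]);yv=np.array([-np.sin(h),np.cos(h),0]);zv=np.cross(n,yv);print(n,zv)
print('knob up',tri(ray(a,np.array((268,3))/4+[225,165]),ray(b,np.array((216,45))/4+[240,130])))
# predicted outer ring in both views for check
for c,n_ in((a,'scene'),(b,'side')):
    r_=np.array([proj(c,X+.041*(np.cos(t)*yv+np.sin(t)*zv)) for t in np.radians(range(0,360,5))]);print(n_,r_.min(0),r_.max(0),proj(c,X+.041*zv),proj(c,X-.041*zv))
```

```text
((311.4792175292969, 159.4808349609375), (119.70429229736328, 23.541175842285156), 87.70938873291016)
[0.3633 0.1936 0.058 ] [0.4771 0.2161 0.058 ] 0.11598317991851455 11.168614239420556 org [0.428  0.2064 0.058 ] [0.4319 0.2072 0.058 ]
((274.4053955078125, 214.96078491210938), (23.074615478515625, 40.113258361816406), 5.307213306427002)
lid [0.7069 0.037  0.2057] [np.float64(8.000769332170554e-05), np.float64(8.000769332178782e-05)]
bot (array([0.7272, 0.0582, 0.1793]), [np.float64(0.0005816403599805832), np.float64(0.0005816403599806471)])
[ 0.856 -0.131  0.5  ] [-0.4942  0.0756  0.866 ]
knob up (array([0.6615, 0.046 , 0.3255]), [np.float64(0.0037237349981905695), np.float64(0.0037237349981905344)])
scene [263.7847 194.3438] [285.8737 235.6139] [282.3301 199.3371] [266.8462 229.7662]
side [270.9325 165.1497] [289.4745 190.3918] [286.3437 168.5754] [274.489  186.4325]
```

{"fn": "arm_command", "kwargs": {"travel": [[0.005,-0.003,-0.08],[0.005,-0.003,-0.17],[0.005,-0.003,-0.26],[0.005,-0.003,-0.34],[0.005,-0.003,-0.385],[0.005,-0.003,-0.405],[0.005,-0.003,-0.408],[0.005,-0.003,-0.408]], "delta_rot": [[0,0,0.02],[0,0,0.02],[0,0,0.02],[0,0,0.02],[0,0,0.02],[0,0,0.02],[0,0,0.02],[0,0,0.02]]}}

```text
time_s: 10.3
tcp_pos: [0.4376, 0.2085, 0.0434]
eef_rot: [179.9, 0.1, -169.0]
contact_force: [-1.0, 1.4, 1.0]
gripper_width: 0.0481
gripper_force: 0.0
```

{"fn": "arm_command", "kwargs": {"travel": [[0,0,0],[0,0,0],[0,0,0],[0,0,0],[0,0,0],[0,0,0]], "delta_rot": [[0,0,0],[0,0,0],[0,0,0],[0,0,0],[0,0,0],[0,0,0]], "grip": 0.1, "newtons": 25}}

```text
time_s: 11.05
tcp_pos: [0.437, 0.2081, 0.0428]
eef_rot: [180.0, 0.0, -169.0]
contact_force: [-1.1, -0.6, 5.8]
gripper_width: 0.0238
gripper_force: 25.0
```

```bash
python3 -c "
from scipy.spatial.transform import Rotation as R
q=R.from_euler('ZYZ',[-8.7,-30,-11],degrees=True).as_rotvec(degrees=True);print(q/90)
for f in(.35,.7): print(R.from_rotvec(q*f,degrees=True).apply([.98,.19,0]))"
```

```text
[ 0.00672243 -0.33488289 -0.21384556]
[0.97880665 0.07405675 0.18153001]
[ 0.93096215 -0.03965673  0.35810168]
```

{"fn": "arm_command", "kwargs": {"travel": [[0,0,0.02],[0,0,0.06],[0,0,0.12],[0,0,0.18],[0,0,0.22],[0,0,0.22]], "delta_rot": [[0,0,0],[0,0,0],[0,0,0],[0,0,0],[0,0,0],[0,0,0]]}}

```text
time_s: 11.8
tcp_pos: [0.4375, 0.2086, 0.1541]
eef_rot: [179.9, 0.2, -169.0]
contact_force: [-0.7, -0.2, -2.0]
gripper_width: 0.0236
gripper_force: 25.0
```

{"fn": "arm_command", "kwargs": {"travel": [[0,-0.02,0],[0,-0.05,0],[0,-0.08,0],[0,-0.11,0],[0,-0.14,0],[0,-0.156,0],[0,-0.156,-0.02],[0,-0.156,-0.05],[0,-0.156,-0.05],[0,-0.156,-0.05]], "delta_rot": [[0.001,-0.048,-0.031],[0.002,-0.096,-0.061],[0.003,-0.144,-0.092],[0.004,-0.191,-0.122],[0.005,-0.239,-0.153],[0.006,-0.287,-0.183],[0.007,-0.335,-0.214],[0.007,-0.335,-0.214],[0.007,-0.335,-0.214],[0.007,-0.335,-0.214]]}}

```text
time_s: 13.05
tcp_pos: [0.469, 0.0963, 0.1859]
eef_rot: [179.3, 23.9, 173.4]
contact_force: [0.1, 0.4, -1.2]
gripper_width: 0.0239
gripper_force: 25.0
```

Run:
```python
from h import *
from scipy.spatial.transform import Rotation as Ro
np.set_printoptions(precision=4,suppress=True)
s=r.get_state();print(s['tcp_pos'],s['joints']);M=Ro.from_euler('xyz',s['eef_rot'],degrees=True).as_matrix();print(M)
print('wand x',-M[:,0])
```

```text
[0.469  0.0963 0.1859] [  44.2994   -7.7255  -58.2481   39.168   -28.9975 -173.6018]
[[-0.9082  0.1088  0.4042]
 [ 0.1043  0.994  -0.0334]
 [-0.4054  0.0118 -0.9141]]
wand x [ 0.9082 -0.1043  0.4054]
```

{"fn": "arm_command", "kwargs": {"travel": [[0,0.04,0],[0,0.08,-0.01],[0.02,0.11,-0.04],[0.04,0.11,-0.09],[0.06,0.11,-0.14],[0.06,0.11,-0.14]], "delta_rot": [[0,0,0],[0,0,0],[0,0,0],[0,0,0],[0,0,0],[0,0,0]]}}

```text
time_s: 13.8
tcp_pos: [0.51, 0.1406, 0.1395]
eef_rot: [179.0, 20.7, 174.4]
contact_force: [-1.1, -0.7, -1.6]
gripper_width: 0.0235
gripper_force: 25.0
```

```bash
cat > g.py <<'E'
from h import *
from scipy.spatial.transform import Rotation as Ro
np.set_printoptions(precision=4,suppress=True)
s=r.get_state();R0=Ro.from_euler('xyz',s['eef_rot'],degrees=True);M=R0.as_matrix()
print(s['time_s'],s['tcp_pos'],s['joints'],'wand x',-M[:,0])
R1=Ro.from_euler('ZYZ',[-8.7,-30,-11],degrees=True)*Ro.from_euler('xyz',[180,0,-169],degrees=True)
print('rot',(R1*R0.inv()).as_rotvec(degrees=True)/90,'trav',(np.array([.552,.0608,.1152])-s['tcp_pos'])/.5)
n=np.array([.856,-.131,.5]);n/=np.linalg.norm(n);x=-M[:,0];print('minimal',np.cross(x,n)*np.arccos(x@n)/np.linalg.norm(np.cross(x,n))/(np.pi/2))
E
python3 g.py
```

```text
13.8 [0.51   0.1406 0.1395] [  41.7252    2.8171  -54.7244   40.5511  -22.3493 -173.6   ] wand x [ 0.9311 -0.0916  0.353 ]
rot [-0.0233 -0.1015 -0.0392] trav [ 0.0839 -0.1597 -0.0487]
minimal [ 0.0003 -0.1045 -0.0279]
```

{"fn": "arm_command", "kwargs": {"travel": [[0.01,-0.04,-0.02],[0.02,-0.08,-0.04],[0.03,-0.12,-0.05],[0.04,-0.16,-0.05],[0.04,-0.16,-0.05],[0.04,-0.16,-0.05],[0.04,-0.16,-0.05],[0.04,-0.16,-0.05]], "delta_rot": [[0,0,0],[0,0,0],[0,0,0],[0,0,0],[-0.01,-0.05,-0.02],[-0.023,-0.1,-0.039],[-0.023,-0.1,-0.039],[-0.023,-0.1,-0.039]]}}

```text
time_s: 14.8
tcp_pos: [0.54, 0.0477, 0.1619]
eef_rot: [179.2, 25.2, 172.3]
contact_force: [-0.3, -0.0, -1.2]
gripper_width: 0.0237
gripper_force: 25.0
```

```bash
python3 g.py
```

```text
14.8 [0.54   0.0477 0.1619] [  26.1525    0.1319  -58.218    53.5647  -16.3375 -173.6037] wand x [ 0.8964 -0.1215  0.4262]
rot [-0.0151 -0.0514 -0.0149] trav [ 0.024   0.0262 -0.0935]
minimal [-0.0031 -0.0532 -0.0085]
```

```bash
cat > kin.py <<'E'
from h import *
from scipy.spatial.transform import Rotation as Ro
from scipy.optimize import least_squares
np.set_printoptions(precision=4,suppress=True)
D=[(load(t)['s']['joints'],load(t)['s']['tcp_pos'],load(t)['s']['eef_rot']) for t in('scene0','w1','s2','s3','w4')]
D+=[([44.2994,-7.7255,-58.2481,39.168,-28.9975,-173.6018],[.469,.0963,.1859],[179.3,23.9,173.4]),
([41.7252,2.8171,-54.7244,40.5511,-22.3493,-173.6],[.51,.1406,.1395],[179,20.7,174.4]),
([26.1525,.1319,-58.218,53.5647,-16.3375,-173.6037],[.54,.0477,.1619],[179.2,25.2,172.3])]
E=lambda a,x:Ro.from_euler(a,x,degrees=True)
S4,S6=1,1
def fk(q,p):
    a1,h,d1,l2x,l2z,l3x,l3z,d2,lt=p[:9]
    A=E('z',q[0]);B=A*E('y',q[1]-q[2]);W=B*E('x',S4*q[3]);F=W*E('y',-q[4])*E('x',S6*q[5])
    pos=A.apply([a1,d1,h])+(A*E('y',q[1])).apply([l2x,0,l2z])+B.apply([l3x,0,l3z])+(W*E('y',-q[4])).apply([lt,d2,0])
    return pos,F
def fit():
    global S4,S6
    best=None
    for S4 in(1,-1):
        for S6 in(1,-1):
            rel=[(fk(q,np.zeros(9))[1].inv()*E('xyz',e)) for q,_,e in D]
            mean=Ro.concatenate(rel).mean();sp=max((mean.inv()*x).magnitude() for x in rel)
            o=least_squares(lambda p:np.concatenate([fk(q,p)[0]-x for q,x,_ in D]+[1e-4*p]),[0,.3,-.19,0,.4,.4,0,0,.25])
            rec=(o.cost,sp,S4,S6,o.x,mean)
            if best is None or sp<best[1]: best=rec
    S4,S6=best[2],best[3];return best
BEST=fit();P,TB=BEST[4],BEST[5]
if __name__=='__main__':
    print(BEST[:5]);print([np.linalg.norm(fk(q,P)[0]-x) for q,x,_ in D])
E
python3 kin.py
```

```text
(np.float64(6.641978164026926e-09), 0.0012430824353541594, -1, -1, array([-0.0001,  0.199 , -0.    ,  0.    ,  0.6015,  0.4637,  0.    ,
       -0.1918,  0.3591]))
[np.float64(1.909911270919758e-05), np.float64(1.7580571751047773e-05), np.float64(7.718574695466118e-06), np.float64(9.33398463146981e-06), np.float64(1.657021028230245e-05), np.float64(3.913987831375651e-05), np.float64(4.917673783733617e-05), np.float64(2.0441237940453368e-05)]
```

```bash
cat > ik.py <<'E'
from kin import *
LO=np.array([-176.03,-82.01,-58.28,-173.87,-174.79,-173.66]);HI=np.array([176.03,121.73,71.71,95.51,-.11,173.66])
def ik(pos,R,q0,tries=1,rng=np.random.default_rng(0)):
    sols=[]
    for k in range(tries):
        g=np.clip(q0,LO+1,HI-1) if k==0 else rng.uniform(LO,HI)
        f=lambda q:np.r_[(fk(q,P)[0]-pos)*5,(R.inv()*fk(q,P)[1]*TB).as_rotvec()]
        o=least_squares(f,g,bounds=(LO,HI),x_scale=50.)
        if o.cost<1e-7 and not any(np.abs(o.x-s).max()<2 for s in sols): sols.append(o.x)
    return sols
def aimR(roll,flip=0,pit=30): # tool orientation with wand roll about own axis
    return E('ZYX',[-8.7,-pit,roll])*E('xyz',[180,0,180+180*flip])
LIDF=np.array([.704,.0375,.204]);N=np.array([.856,-.131,.5]);N/=np.linalg.norm(N)
E
cat > t.py <<'E'
from ik import *
q0=r.get_state()['joints']
for flip in(0,1):
  for roll in range(-90,91,15):
    for s in ik(LIDF-.1775*N,aimR(roll,flip),q0,8): print(flip,roll,s,'margin',min((s-LO)[[0,1,2,3,5]].min(),(HI-s).min()).round(1))
E
python3 t.py
```

```text
0 -75 [ 48.7415  46.7542 -27.9173  38.9818 -88.8834 158.9578] margin 14.7
0 -60 [ 49.3523  37.2096 -36.3623  43.7492 -75.8157 158.8396] margin 14.8
0 -45 [ 47.6958  27.4065 -45.151   50.8355 -62.1964 157.8621] margin 13.1
0 -30 [ 41.8337  17.8759 -53.8242  62.4238 -47.361  155.7727] margin 4.5
0 30 [  2.269    9.1962 -28.329  -55.7826 -29.612  -48.4335] margin 29.5
0 45 [-14.4591  17.6191 -22.846  -69.0083 -52.3402 -24.7171] margin 35.4
0 60 [-22.4755  27.8819 -17.8276 -72.9559 -70.4042 -14.0941] margin 40.5
0 75 [-25.7087  38.401  -11.8301 -74.5699 -85.9536  -8.3825] margin 46.4
0 90 [ -25.9728   48.3782   -5.0633  -75.9788 -100.1948   -5.3014] margin 53.2
1 -90 [  46.7052   55.7413  -20.0856   35.4225 -101.6351  -21.8399] margin 38.2
1 -75 [ 48.7391  46.7641 -27.9061  38.9752 -88.8981 -21.0407] margin 30.4
1 -60 [ 49.3519  37.2201 -36.3504  43.7401 -75.8307 -21.157 ] margin 21.9
1 -45 [ 47.6989  27.4172 -45.1387  50.8218 -62.212  -22.1324] margin 13.1
1 -30 [ 41.8445  17.886  -53.8122  62.4005 -47.3784 -24.2184] margin 4.5
1 30 [  2.2967   9.1893 -28.3371 -55.7504 -29.5847 131.5182] margin 29.5
1 45 [-14.4447  17.6086 -22.8495 -68.9972 -52.3191 155.2622] margin 18.4
1 60 [-22.4682  27.8702 -17.8319 -72.9505 -70.3865 165.8941] margin 7.8
1 75 [-25.7057  38.3893 -11.8354 -74.5662 -85.9378 171.6104] margin 2.0
```

```bash
cat > t2.py <<'E'
from ik import *
from scipy.spatial.transform import Slerp
s=r.get_state();q=s['joints']
def TR(yaw,pit,roll): return E('ZYX',[yaw,-pit,roll])*E('xyz',[180,0,180])
F=LIDF-.1825*N
W=[(s['tcp_pos'],E('xyz',s['eef_rot'])),((.51,.14,.145),TR(-5.6,20,0)),((.5,.16,.16),TR(-4,0,0)),((.49,.14,.16),TR(-6,0,35)),((.48,.12,.12),TR(-8.7,30,35)),(F,TR(-8.7,30,35))]
print('F',F)
for (p0,R0),(p1,R1) in zip(W,W[1:]):
    print('->',np.round((np.array(p1)-p0)/.5,3),(R1*R0.inv()).as_rotvec(degrees=True)/90)
    sl=Slerp([0,1],Ro.concatenate([R0,R1]))
    for t in(.33,.67,1):
        o=ik(np.array(p0)+t*(np.array(p1)-p0),sl(t),q)
        if o: q=o[0];x=-sl(t).as_matrix()[:,0];print(t,q.round(1),'nose',(np.array(p0)+t*(np.array(p1)-p0)+.0875*x).round(3))
        else: print(t,'FAIL')
B=E('z',q[0])*E('y',q[1]-q[2]);w=(E('z',q[0])*E('y',q[1])).apply([0,0,P[4]])+[0,0,P[1]];wr=w+B.apply([P[5],0,0])
print('elbow',w,'wrist',wr,'off',wr+(B*E('x',-q[3])*E('y',-q[4])).apply([0,P[7],0]))
E
python3 t2.py
```

```text
F [0.5478 0.0614 0.1127]
-> [-0.06   0.185 -0.034] [-0.0011  0.0586  0.0202]
0.33 [  32.6    0.8  -56.6   46.9  -19.8 -172.3] nose [0.61  0.068 0.191]
0.67 [  38.3    1.7  -54.7   41.3  -22.9 -171.4] nose [0.601 0.101 0.183]
1 [  43.1    2.9  -52.6   36.6  -25.6 -170.7] nose [0.592 0.132 0.175]
-> [-0.02  0.04  0.03] [0.0186 0.2214 0.0176]
0.33 [  43.9    5.1  -41.8   17.6  -35.6 -152.6] nose [0.591 0.139 0.17 ]
0.67 [  41.7    7.8  -32.6    6.8  -45.3 -140.8] nose [0.59  0.147 0.165]
1 [  39.2   10.8  -25.    -0.   -54.3 -133.2] nose [0.587 0.154 0.16 ]
-> [-0.02 -0.04  0.  ] [ 0.3874 -0.0339 -0.0215]
0.33 [  31.7    8.6  -23.8  -11.9  -51.2 -119.4] nose [0.584 0.146 0.16 ]
0.67 [  21.5    8.4  -21.4  -26.6  -52.2 -101.8] nose [0.58  0.138 0.16 ]
1 [ 10.   10.3 -19.  -40.9 -57.4 -84.2] nose [0.577 0.131 0.16 ]
-> [-0.02 -0.04 -0.08] [-0.0426 -0.3306 -0.0293]
0.33 [ 10.5   6.8 -25.3 -43.9 -46.5 -76.3] nose [0.572 0.123 0.162]
0.67 [  9.6   4.4 -30.8 -50.8 -36.5 -63.8] nose [0.565 0.116 0.163]
1 [  4.2   4.1 -34.4 -64.2 -31.3 -42.1] nose [0.555 0.109 0.164]
-> [ 0.136 -0.117 -0.015] [0. 0. 0.]
0.33 [  0.6   6.7 -31.9 -64.  -33.8 -39.7] nose [0.577 0.089 0.161]
0.67 [ -2.4   9.2 -29.2 -63.4 -36.  -38.1] nose [0.6   0.069 0.159]
1 [ -4.9  11.6 -26.6 -62.7 -37.8 -37.1] nose [0.623 0.05  0.156]
elbow [ 0.1207 -0.0103  0.7881] wrist [ 0.4838 -0.0414  0.5014] off [ 0.3713 -0.12    0.3674]
```

{"fn": "arm_command", "kwargs": {"travel": [[-0.015,0.045,-0.02],[-0.03,0.09,-0.03],[-0.045,0.14,-0.034],[-0.06,0.185,-0.034],[-0.06,0.185,-0.034]], "delta_rot": [[0,0.015,0.005],[0,0.03,0.01],[-0.001,0.045,0.015],[-0.001,0.059,0.02],[-0.001,0.059,0.02]]}}

```text
time_s: 15.42
tcp_pos: [0.5101, 0.142, 0.1445]
eef_rot: [-180.0, 19.9, 174.5]
contact_force: [0.7, -0.1, -1.3]
gripper_width: 0.0242
gripper_force: 25.0
```

{"fn": "arm_command", "kwargs": {"travel": [[-0.005,0.01,0.01],[-0.01,0.02,0.02],[-0.015,0.03,0.03],[-0.02,0.04,0.03],[-0.02,0.04,0.03]], "delta_rot": [[0.005,0.055,0.004],[0.01,0.11,0.009],[0.014,0.166,0.013],[0.0186,0.221,0.018],[0.0186,0.221,0.018]]}}

```text
time_s: 16.05
tcp_pos: [0.5014, 0.1594, 0.1591]
eef_rot: [-179.9, -0.0, 175.9]
contact_force: [-0.2, -0.0, -1.8]
gripper_width: 0.0239
gripper_force: 25.0
```

```bash
sed -i 's/^W=\[.*((.49,/W=[(s["tcp_pos"],E("xyz",s["eef_rot"])),((.49,/' t2.py; python3 t2.py
```

```text
F [0.5478 0.0614 0.1127]
-> [-0.023 -0.039  0.002] [ 0.3882 -0.0347 -0.0201]
0.33 [  31.6    8.7  -23.8  -11.8  -51.1 -119.4] nose [0.585 0.146 0.16 ]
0.67 [  21.5    8.4  -21.3  -26.6  -52.2 -101.8] nose [0.581 0.138 0.16 ]
1 [ 10.   10.3 -19.  -40.9 -57.4 -84.2] nose [0.577 0.131 0.16 ]
-> [-0.02 -0.04 -0.08] [-0.0426 -0.3306 -0.0293]
0.33 [ 10.5   6.8 -25.3 -43.9 -46.5 -76.3] nose [0.572 0.123 0.162]
0.67 [  9.6   4.4 -30.8 -50.8 -36.5 -63.8] nose [0.565 0.116 0.163]
1 [  4.2   4.1 -34.4 -64.2 -31.3 -42.1] nose [0.555 0.109 0.164]
-> [ 0.136 -0.117 -0.015] [0. 0. 0.]
0.33 [  0.6   6.7 -31.9 -64.  -33.8 -39.7] nose [0.577 0.089 0.161]
0.67 [ -2.4   9.2 -29.2 -63.4 -36.  -38.1] nose [0.6   0.069 0.159]
1 [ -4.9  11.6 -26.6 -62.7 -37.8 -37.1] nose [0.623 0.05  0.156]
elbow [ 0.1207 -0.0103  0.7881] wrist [ 0.4838 -0.0414  0.5014] off [ 0.3713 -0.12    0.3674]
```

{"fn": "arm_command", "kwargs": {"travel": [[-0.004,-0.006,0],[-0.008,-0.013,0],[-0.012,-0.02,0],[-0.016,-0.027,0],[-0.02,-0.034,0],[-0.023,-0.039,0.002],[-0.023,-0.039,0.002],[-0.023,-0.039,0.002]], "delta_rot": [[0.065,-0.006,-0.003],[0.13,-0.012,-0.007],[0.194,-0.017,-0.01],[0.259,-0.023,-0.013],[0.324,-0.029,-0.017],[0.388,-0.035,-0.02],[0.388,-0.035,-0.02],[0.388,-0.035,-0.02]]}}

```text
time_s: 17.05
tcp_pos: [0.4881, 0.1391, 0.1603]
eef_rot: [145.1, 0.1, 174.0]
contact_force: [0.3, -0.1, -0.9]
gripper_width: 0.0239
gripper_force: 25.0
```

{"fn": "arm_command", "kwargs": {"travel": [[-0.004,-0.008,-0.015],[-0.008,-0.016,-0.03],[-0.012,-0.024,-0.045],[-0.016,-0.032,-0.06],[-0.02,-0.04,-0.08],[-0.02,-0.04,-0.08],[-0.02,-0.04,-0.08],[-0.02,-0.04,-0.08]], "delta_rot": [[-0.007,-0.055,-0.005],[-0.014,-0.11,-0.01],[-0.021,-0.165,-0.015],[-0.028,-0.22,-0.02],[-0.035,-0.275,-0.025],[-0.043,-0.331,-0.029],[-0.043,-0.331,-0.029],[-0.043,-0.331,-0.029]]}}

```text
time_s: 18.05
tcp_pos: [0.4788, 0.1203, 0.1214]
eef_rot: [145.1, 30.1, 171.5]
contact_force: [0.6, -0.2, -1.1]
gripper_width: 0.0238
gripper_force: 25.0
```

```bash
sed -i 's/^W=.*/W=[(s["tcp_pos"],E("xyz",s["eef_rot"])),(F,TR(-8.7,30,35))]/' t2.py; python3 t2.py
```

```text
F [0.5478 0.0614 0.1127]
-> [ 0.138 -0.118 -0.017] [ 0.001   0.0011 -0.0019]
0.33 [  0.7   6.5 -32.  -63.8 -33.8 -39.8] nose [0.576 0.09  0.162]
0.67 [ -2.4   9.2 -29.3 -63.4 -36.  -38.1] nose [0.6   0.069 0.159]
1 [ -4.9  11.6 -26.6 -62.7 -37.8 -37.1] nose [0.623 0.05  0.156]
elbow [ 0.1207 -0.0103  0.7881] wrist [ 0.4838 -0.0414  0.5014] off [ 0.3713 -0.12    0.3674]
```

{"fn": "arm_command", "kwargs": {"travel": [[0.014,-0.012,-0.002],[0.035,-0.03,-0.005],[0.06,-0.05,-0.008],[0.085,-0.072,-0.011],[0.11,-0.094,-0.014],[0.128,-0.109,-0.016],[0.138,-0.118,-0.017],[0.138,-0.118,-0.017],[0.138,-0.118,-0.017],[0.138,-0.118,-0.017]], "delta_rot": [[0,0,0],[0,0,0],[0,0,0],[0,0,0],[0,0,0],[0,0,0],[0,0,0],[0,0,0],[0,0,0],[0,0,0]]}}

```text
time_s: 19.3
tcp_pos: [0.5472, 0.0615, 0.1126]
eef_rot: [145.1, 30.2, 171.5]
contact_force: [1.0, 0.2, -1.9]
gripper_width: 0.0239
gripper_force: 25.0
```

Run:
```python
from h import *
a=cap('scene','s5');b=cap('side','d5');n=np.array([.856,-.131,.5]);X=a['s']['tcp_pos']+.0875*n
print(a['s']['tcp_pos'],a['s']['eef_rot'],a['s']['contact_force'],'nose pred px',proj(a,X),proj(b,X),proj(a,X-.045*n),proj(b,X-.045*n),'lid',proj(a,np.array([.704,.0375,.204])),proj(b,np.array([.704,.0375,.204])))
def cr(im,x,y,w=133,h=133): return cv2.resize(im[y:y+h,x:x+w,::-1],(400,400),interpolation=cv2.INTER_CUBIC)
cv2.imwrite('pics/cr5.png',np.hstack([cr(a['img'],250,150),cr(b['img'],250,130)]))
```

```text
[0.54724696 0.06148847 0.11259978] [145.05284286  30.17010546 171.46122791] [ 0.99073213  0.18992274 -1.8660333 ] nose pred px [313.85227384 215.63347739] [310.71668241 199.97607634] [329.97951671 215.9334437 ] [324.37272331 209.92912552] lid [275.84996383 214.97892529] [281.2787657  178.56581375]
```

View pics/cr5.png

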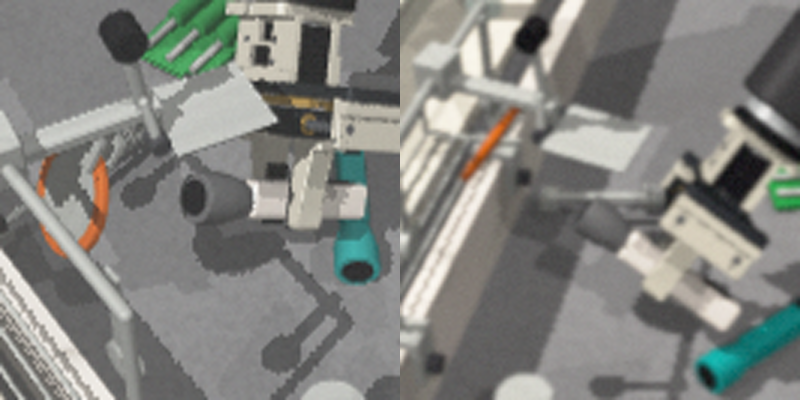

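The nose front is at scene crop (195,197), which matches the predicted pixel within 1 px. In the side view the wand axis points at the orange ring and the plate is clear above. Now I'll hold.

{"fn": "arm_command", "kwargs": {"travel": [[0,0,0],[0,0,0],[0,0,0],[0,0,0],[0,0,0],[0,0,0],[0,0,0],[0,0,0],[0,0,0],[0,0,0],[0,0,0],[0,0,0],[0,0,0],[0,0,0],[0,0,0],[0,0,0],[0,0,0],[0,0,0],[0,0,0]], "delta_rot": [[0,0,0],[0,0,0],[0,0,0],[0,0,0],[0,0,0],[0,0,0],[0,0,0],[0,0,0],[0,0,0],[0,0,0],[0,0,0],[0,0,0],[0,0,0],[0,0,0],[0,0,0],[0,0,0],[0,0,0],[0,0,0],[0,0,0]]}}

```text
time_s: 21.78
tcp_pos: [0.5476, 0.0611, 0.1124]
eef_rot: [145.1, 30.2, 171.4]
contact_force: [-0.1, 0.0, -1.3]
gripper_width: 0.0235
gripper_force: 25.0
```

Run:
```python
from ik import *
from scipy.spatial.transform import Slerp
s=r.get_state();q=s['joints'];e=s['eef_rot'];print(s['time_s'],s['tcp_pos'],np.abs(s['qd']).max())
def TR(yaw,pit,roll): return E('ZYX',[yaw,-pit,roll])*E('xyz',[180,0,180])
W=[(s['tcp_pos'],E('xyz',e)),((.48,.12,.121),E('xyz',e)),((.49,.14,.16),TR(-6,0,35)),((.46,.19,.16),TR(11,0,0)),((.437,.2081,.12),TR(11,0,0))]
for (p0,R0),(p1,R1) in zip(W,W[1:]):
    print('->',np.round((np.array(p1)-p0)/.5,3),(R1*R0.inv()).as_rotvec(degrees=True)/90)
    sl=Slerp([0,1],Ro.concatenate([R0,R1]))
    for t in(.5,1):
        o=ik(np.array(p0)+t*(np.array(p1)-p0),sl(t),q)
        if o: q=o[0];print(t,q.round(1))
        else: print(t,'FAIL')
```

```text
21.775 [0.5476 0.0611 0.1124] 0.05584929385551465
-> [-0.135  0.118  0.017] [0. 0. 0.]
0.5 [ -1.    7.9 -30.6 -63.8 -34.9 -38.6]
1 [  4.2   4.  -34.4 -64.2 -31.3 -42.1]
-> [0.02  0.04  0.078] [0.0431 0.3324 0.0279]
0.5 [ 10.4   5.4 -28.2 -46.7 -41.2 -70.9]
1 [ 10.   10.3 -19.  -40.9 -57.4 -84.2]
-> [-0.06  0.1   0.  ] [-0.3899 -0.017   0.183 ]
0.5 [  29.2    7.2  -23.9  -19.3  -51.4 -105.4]
1 [  45.1    8.2  -28.2   -0.   -53.6 -124.1]
-> [-0.046  0.036 -0.08 ] [0. 0. 0.]
0.5 [  46.9    8.9  -30.5   -0.   -50.6 -125.9]
1 [  48.8    9.8  -32.6   -0.   -47.6 -127.8]
```

{"fn": "arm_command", "kwargs": {"travel": [[-0.012,0.011,0.002],[-0.035,0.03,0.005],[-0.065,0.057,0.008],[-0.1,0.087,0.013],[-0.135,0.118,0.017],[-0.135,0.118,0.017],[-0.135,0.118,0.017]], "delta_rot": [[0,0,0],[0,0,0],[0,0,0],[0,0,0],[0,0,0],[0,0,0],[0,0,0]]}}

```text
time_s: 22.65
tcp_pos: [0.4799, 0.1206, 0.1214]
eef_rot: [145.1, 30.2, 171.5]
contact_force: [-0.2, -0.2, -0.5]
gripper_width: 0.0241
gripper_force: 25.0
```

{"fn": "arm_command", "kwargs": {"travel": [[0.004,0.008,0.015],[0.008,0.016,0.03],[0.012,0.024,0.045],[0.016,0.032,0.06],[0.02,0.04,0.078],[0.02,0.04,0.078],[0.02,0.04,0.078],[0.02,0.04,0.078]], "delta_rot": [[0.007,0.055,0.005],[0.014,0.11,0.009],[0.021,0.166,0.014],[0.029,0.222,0.019],[0.036,0.277,0.023],[0.043,0.332,0.028],[0.043,0.332,0.028],[0.043,0.332,0.028]]}}

```text
time_s: 23.65
tcp_pos: [0.4899, 0.1399, 0.1593]
eef_rot: [145.0, 0.0, 174.0]
contact_force: [0.3, -0.6, -1.9]
gripper_width: 0.0236
gripper_force: 25.0
```

{"fn": "arm_command", "kwargs": {"travel": [[-0.01,0.015,0],[-0.02,0.03,0],[-0.03,0.045,0],[-0.04,0.06,0],[-0.05,0.08,0],[-0.06,0.1,0],[-0.06,0.1,0],[-0.06,0.1,0],[-0.06,0.1,0]], "delta_rot": [[-0.065,-0.003,0.03],[-0.13,-0.006,0.061],[-0.195,-0.0085,0.0915],[-0.26,-0.011,0.122],[-0.325,-0.014,0.153],[-0.39,-0.017,0.183],[-0.39,-0.017,0.183],[-0.39,-0.017,0.183],[-0.39,-0.017,0.183]]}}

```text
time_s: 24.78
tcp_pos: [0.4601, 0.1895, 0.16]
eef_rot: [179.9, 0.0, -169.1]
contact_force: [-0.2, 1.1, -1.6]
gripper_width: 0.0238
gripper_force: 25.0
```

{"fn": "arm_command", "kwargs": {"travel": [[-0.02,0.016,0],[-0.046,0.036,0],[-0.046,0.036,-0.04],[-0.046,0.036,-0.08],[-0.046,0.036,-0.08],[-0.046,0.036,-0.08]], "delta_rot": [[0,0,0],[0,0,0],[0,0,0],[0,0,0],[0,0,0],[0,0,0]]}}

```text
time_s: 25.52
tcp_pos: [0.4371, 0.2086, 0.1206]
eef_rot: [180.0, 0.1, -168.9]
contact_force: [-0.9, -0.6, -1.1]
gripper_width: 0.0238
gripper_force: 25.0
```

Run:
```python
from h import *
np.set_printoptions(precision=4,suppress=True)
w=cap('wrist','w6');s=w['s'];print(s['time_s'],s['tcp_pos'],s['eef_rot'])
from scipy.spatial.transform import Rotation as Ro
R0=Ro.from_euler('xyz',s['eef_rot'],degrees=True);R1=Ro.from_euler('xyz',[180,0,-169],degrees=True)
print('rot',(R1*R0.inv()).as_rotvec(degrees=True)/90,'trav',(np.array([.437,.2083,.0438])-s['tcp_pos'])/.5)
im=w['img'].astype(int);m=((im.min(2)>185)).astype(np.uint8);m[:,:270]=0;m[:,380:]=0;m[260:]=0
m=cv2.morphologyEx(m,cv2.MORPH_CLOSE,np.ones((25,25)));R=cv2.minAreaRect(cv2.findNonZero(m));print(R)
bx=cv2.boxPoints(R);bx=bx[np.argsort(bx[:,1])];z=s['tcp_pos'][2]+.015;print(plane(ray(w,bx[:2].mean(0)),z),plane(ray(w,bx[2:].mean(0)),z))
```

```text
25.525 [0.4371 0.2086 0.1206] [ 179.9966    0.0613 -168.9425]
rot [-0.0002  0.0007 -0.0006] trav [-0.0003 -0.0007 -0.1537]
((316.5, 200.5), (117.0, 55.0), 90.0)
[0.3724 0.1973 0.1356] [0.4174 0.2061 0.1356]
```

View pics/w6.png

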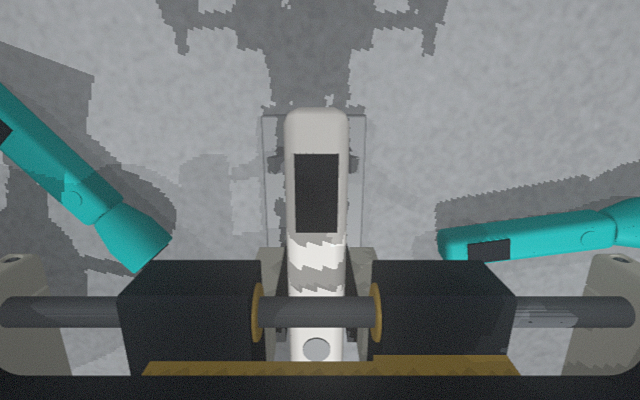

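The wrist view shows the wand straight in the jaws at columns 286–347, centred over the stand outline at 263–365. Now lowering and releasing.

{"fn": "arm_command", "kwargs": {"travel": [[0,-0.001,-0.04],[0,-0.001,-0.08],[0,-0.001,-0.11],[0,-0.001,-0.13],[0,-0.001,-0.145],[0,-0.001,-0.154],[0,-0.001,-0.154],[0,-0.001,-0.154]], "delta_rot": [[0,0,0],[0,0,0],[0,0,0],[0,0,0],[0,0,0],[0,0,0],[0,0,0],[0,0,0]]}}

```text
time_s: 26.58
tcp_pos: [0.4372, 0.2078, 0.0432]
eef_rot: [180.0, 0.0, -169.0]
contact_force: [0.5, 0.9, -2.0]
gripper_width: 0.0237
gripper_force: 25.0
```

{"fn": "arm_command", "kwargs": {"travel": [[0,0,0],[0,0,0],[0,0,0],[0,0,0],[0,0,0],[0,0,0.03],[0,0,0.08],[0,0,0.16],[0,0,0.26],[0,0,0.36],[0,0,0.41],[0,0,0.41],[0,0,0.41]], "delta_rot": [[0,0,0],[0,0,0],[0,0,0],[0,0,0],[0,0,0],[0,0,0],[0,0,0],[0,0,0],[0,0,0],[0,0,0],[0,0,0],[0,0,0],[0,0,0]], "grip": 0.55}}

```text
time_s: 28.2
tcp_pos: [0.4366, 0.2074, 0.2472]
eef_rot: [-180.0, -0.0, -169.0]
contact_force: [-0.9, -0.2, 0.5]
gripper_width: 0.0483
gripper_force: 0.0
```

Run:
```python
from h import *
np.set_printoptions(precision=4,suppress=True)
w=cap('wrist','w7');s=w['s'];a=cap('scene','s7');print(s['time_s'],s['tcp_pos'])
im=w['img'].astype(int);m=((im.min(2)>185)).astype(np.uint8);m[:,:270]=0;m[:,360:]=0;m[:80]=0;m[240:]=0
m=cv2.morphologyEx(m,cv2.MORPH_CLOSE,np.ones((25,25)));R=cv2.minAreaRect(cv2.findNonZero(m))
bx=cv2.boxPoints(R);bx=bx[np.argsort(bx[:,1])];re=plane(ray(w,bx[:2].mean(0)),.058);fr=plane(ray(w,bx[2:].mean(0)),.058)
print(R,re,fr,'before: [0.3633 0.1936] [0.4771 0.2161]')
cv2.imwrite('pics/cr7.png',np.hstack([cv2.resize(w['img'][80:280,220:420,::-1],(400,400)),cv2.resize(a['img'][140:340,230:430,::-1],(400,400))]))
```

```text
28.2 [0.4366 0.2074 0.2472]
((316.5, 159.5), (119.0, 23.0), 90.0) [0.3635 0.1948 0.058 ] [0.4763 0.2168 0.058 ] before: [0.3633 0.1936] [0.4771 0.2161]
```

View pics/cr7.png

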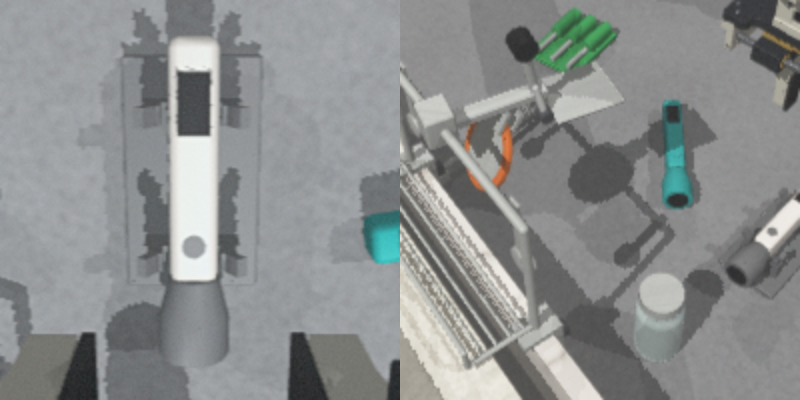

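The wand is back in both saddles (crop centre (195,160)), within 1 mm of where it was. The guard is up with its knob at (522,43), and the jar is undisturbed. Handing in.

```bash
python3 -c "
from plant import close_job
print(close_job())"
```

```text
the job is handed in; nothing more can be done
None
```

I raised the guard to its stop, held the wand on the lid's centre line (nose about 9.5 cm away by my measurements) for over two seconds, and laid it back in its saddles within about 1 mm of its old place. I handed the job in at about 28 s, and no verdict came back.

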